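Pack the lacquer mixing caddy

TASK

Pack the caddy for the next lacquer mix: stand the blue-capped thinner bottle in the blue well and the yellow-lidded tin in the yellow well, and push the red-capped hardener bottle down into the red clip until it clicks fully home. Set them in upright without dropping them, and leave the green-capped bottle, the green-lidded tin, the cup and the spatula where they are.

Things in the scene. Friction and masses are not known exactly. Their poses are not given: they have to be found in the camera images.
- red_bottle_mid (a point): White round plastic bottle, red cap (29 mm across, top 18 mm); body 40 mm across, 100 mm tall, 140 g; straight side to grip 19 to 70 mm above the foot, V-groove at 14 mm, foot tapered to 27 mm. Upright on the bench. Point: on its axis, 50 mm above the foot. The hardener: belongs in the red clip.
- blue_bottle_mid (a point): White round plastic bottle, blue cap (29 mm across, top 18 mm); body 40 mm across, 100 mm tall, 140 g; straight side to grip 19 to 70 mm above the foot, V-groove at 14 mm, foot tapered to 27 mm. Upright on the bench. Point: on its axis, 50 mm above the foot. The thinner: belongs in the blue well.
- yellow_tin_mid (a point): Bare metal tin, round, 48 mm diameter, 84 mm tall, 220 g, with a full-width yellow lid, standing upright on the bench. Point: on its axis, half-way up (42 mm above its foot); z up. The lacquer sample: belongs in the yellow well.
- green_bottle_mid (a point): White round plastic bottle, green cap (29 mm across, top 18 mm); body 40 mm across, 100 mm tall, 140 g; straight side to grip 19 to 70 mm above the foot, V-groove at 14 mm, foot tapered to 27 mm. Upright on the bench. Point: on its axis, 50 mm above the foot. A look-alike that stays where it is.
- green_tin_mid (a point): Bare metal tin, round, 48 mm diameter, 84 mm tall, 220 g, with a full-width green lid, standing upright on the bench. Point: on its axis, half-way up (42 mm above its foot); z up. A look-alike that stays where it is.
- red_clip_floor (a point): Red square well, 52 mm inside, 84 mm across over its cheeks, rim 29 mm up. Two sprung balls in the x walls, 14 mm above the floor, stop a bottle 13 to 20 mm too high; 12 to 20 N straight down clicks it onto the floor. Fixed in a low dark steel tray (116 x 270 mm, rim 12 mm) with the other two, in a row 85 mm apart, in any order. Point: middle of inner floor, 7 mm above the bench; y along the row, x across.
- blue_well_floor (a point): Blue open-topped square well, 58 x 58 mm inside, walls 4 mm thick, 14 mm deep inside, rim 21 mm above the bench. Fixed in a low dark steel tray (116 x 270 mm, rim 12 mm) with the other two, in a row 85 mm apart, in any order. Point: middle of inner floor, 7 mm above the bench; y along the row, x across.
- yellow_well_floor (a point): Yellow open-topped square well, 64 x 64 mm inside, walls 4 mm thick, 14 mm deep inside, rim 21 mm above the bench. Fixed in a low dark steel tray (116 x 270 mm, rim 12 mm) with the other two, in a row 85 mm apart, in any order. Point: middle of inner floor, 7 mm above the bench; y along the row, x across.
- cup_mid (a point): Bystander: empty grey open mixing cup, 84 mm across the rim, 85 mm tall, 120 g, standing on the bench. Point: on its axis, half-way up.
- spatula: Bystander: spatula 200 mm long lying flat on the bench, its length along x (handle to -x). Point: its origin, mid-length, at bench height.
There are look-alikes about, which are no part of the job. Of the things that look like the part that bears blue_well_floor, take the one that is farthest to the robot's right at the start.

How it is judged:
On the way:
1. the red-capped bottle is pressed home in the red clip by the gripper (not dropped in): at most 4 mm high while the fingers touch it (horizontal distance between red_bottle_mid and red_clip_floor below 0.01 m and z of red_bottle_mid in the frame of red_clip_floor below 0.054 m and angle between red_bottle_mid's own z axis and vertical below 0.12 rad and contact force between red_bottle and the fingers above 0.5 N), for 0.05 s.
At the end, for the whole second after the job is handed in: Red bottle within 10 mm of the red clip's centre, blue bottle and yellow tin within 14 mm of their wells' centres; each at most 4 mm above the inner floor, upright within 0.12 rad, released, at rest; green bottle, green tin, cup and spatula within 30 mm of their starts (horizontal distance between red_bottle_mid and red_clip_floor below 0.01 m and z of red_bottle_mid in the frame of red_clip_floor below 0.054 m and angle between each of red_bottle_mid, blue_bottle_mid, yellow_tin_mid's own z axis and vertical below 0.12 rad and horizontal distance between blue_bottle_mid and blue_well_floor below 0.014 m and z of blue_bottle_mid in the frame of blue_well_floor below 0.054 m and horizontal distance between yellow_tin_mid and yellow_well_floor below 0.014 m and z of yellow_tin_mid in the frame of yellow_well_floor below 0.046 m and distance of each of green_bottle_mid, green_tin_mid, cup_mid, spatula from where it was at the start of the episode below 0.03 m and linear speed of each of red_bottle, blue_bottle, yellow_tin below 0.02 m/s); the robot touches nothing.
It fails at once if the green-capped bottle is moved more than 30 mm (distance of green_bottle_mid from where it was at the start of the episode above 0.03 m).
It fails at once if the green-lidded tin is moved more than 30 mm (distance of green_tin_mid from where it was at the start of the episode above 0.03 m).
It fails at once if the cup is moved more than 30 mm (distance of cup_mid from where it was at the start of the episode above 0.03 m).
It fails at once if the spatula is moved more than 30 mm (distance of spatula from where it was at the start of the episode above 0.03 m).
It fails at once if a bottle or tin is dropped or thrown (falls freely, faster than 0.8 m/s) ((contact force between red_bottle and the fingers below 0.05 N and linear speed of red_bottle above 0.8 m/s) or (contact force between blue_bottle and the fingers below 0.05 N and linear speed of blue_bottle above 0.8 m/s) or (contact force between yellow_tin and the fingers below 0.05 N and linear speed of yellow_tin above 0.8 m/s)).
It also fails if it takes over 88 s, if anything falls off the work surface, if the arm or the gripper's body presses on something with over 40 N, if the wrist force passes 120 N, or if a joint passes its speed limit or range.

ROBOT

A 7-joint arm with a two-finger parallel gripper is mounted at the origin on the work surface. World frame = base frame: x ahead of the robot, y to its left, z up, the work surface at z = 0. Lengths are in m, angles in rad, forces in N, time in s.
With the tool pointing down it reaches from about 0.4 to 0.85 m from the base axis. Payload 10.4 kg.
Tool frame: the origin (TCP) lies on the centre line of the jaws, within the pads' length; the fingertips stand 17 mm ahead of it and the grasp point (between the pads) lies 2 mm behind it; z points along the fingers, y is the line along which they close (so a half turn about z gives the same grasp; the last joint's range is limited). The gripper opens to 85 mm and grips with 20 to 120 N. Pads are 22 mm wide; open, the fingers measure 114 mm over their backs; the gripper's body (76 mm by 85 mm) begins 54 mm behind the grasp point. The pads swing forward as they close: fully open they stand 13 mm farther back than shut.
Start: joints at [1.289, 0.332, -0.065, 1.46, 0.022, 1.35, -0.088], TCP at [0.16, -0.604, 0.248] pointing down, gripper open.
Joint ranges: [-2.6, 2.6], [-0.5, 2.12], [-1.47, 1.34], [0.16, 2.42], [-1.27, 4.41], [0.06, 2.06], [-2.6, 2.6]. Speed limits (rad/s): [2.22, 2.22, 2.79, 2.79, 3.14, 3.14, 3.14].

INTERFACE

Orientations are given as a unit quaternion [x, y, z, w].
In Python, from workcell import sensors, imaging, order, spotter gives the robot as it stands. The module is installed in compiled form; this text tells all that it offers.
- The arm moves only by the shell command python3 -m inch 'ROWS' [FORCE]. ROWS is JSON, a list that holds one entry, the list of rows, each a list of 7 numbers: the shift along the tool's x, y, z in m, then the turn, a rotation vector about the tool's x, y, z in rad, then the closure, from -1 (fully open) to 1 (shut). In form: [[[x, y, z, ax, ay, az, hand], ...]]. A call has 1 to 10 rows; each row is the pose to reach, as a shift and turn from the pose commanded when the call began, along the tool's axes at that moment; what a row does not reach only later rows make up. A row lasts 1/10 s, in which the tool goes at most 50 mm and 8.59 degrees, less where a joint would pass 70% of its speed; a pose out of reach is approached as far as the arm can. A call with a gripper value outside its range is refused whole. The fingers move at their own pace and stop on an object; FORCE is the grip in N (left out, the last holds). Time passes only in rows, so rows that repeat a pose let the fingers close. It gives the time, the measured TCP pose, the force, the opening and the grip force at its end, in the units of the state.
- sensors.get_obs(): the state, without advancing time (a new reading comes with each control period).
- imaging.camera(name): name is "scene" or "top" or "wrist"; returns the picture (420x560x3 uint8, blue, green, red); there is no depth.
- imaging.calibration(name): a dict with "mtx" (3x3 intrinsics, pixels), "R" (3x3) and "t" (3): a world point X has camera coordinates R X + t; the wrist camera has in their place "tool_from_camera" (4x4, takes a point from camera to tool coordinates, whose origin is the TCP and whose axes are the flange's). Camera axes: x right, y down, z forward; pixel columns grow to the right and rows downward; lengths in m; the calibration is good to about 2 mm. A picture is of the moment at which its call begins: read the wrist's pose just before it. calibration takes no time and is no camera call.
- order.hand_in(): hands the job in; it is judged then, once.
Trained networks look in the newest picture that a camera, given by its name, has taken for a name from the list of things; names that differ only in an ending like _2 or _b are one class to them, and where a whole thing is asked for, a point or a joint stands for the part that bears it (a point fixed in the world has none). Each returns a list of dicts, best first, with "conf" (0 to 1); they miss things now and then, are a little off and sometimes report something else, mostly with a low value. They report only what shows in the picture. A call takes as long as a camera call. They do not tell look-alikes from the thing itself.
- spotter.look_for(label, camera): "pixel" ([column, row] in pixels, amid what is visible of it).
The state is a dict: "clock": time; "joint_pos": joint angles; "joint_velocities": joint speeds; "tau": joint torques, N m; "position": TCP position; "ee_rot": TCP orientation; "ft_force": force on the tool from outside, world axes, zero at the start; "torque": the same for the moment, N m; "grip_width": opening from 0.0 (shut) to 1.0 (fully open); "grasp_force": force on a finger pad.
Only numpy, scipy, OpenCV 4.12 (cv2) and the standard library are available. Lean on these libraries where they do the work, as an engineer would, in place of code of your own. Each camera call takes 0.05 s, during which the arm holds its last target. There are 200 camera calls.

## Working session

There is one attempt and no reset: what is moved stays moved. The work goes in short steps, Python scripts to look and compute and a shell command to move; the robot and the scene stay as the last step left them, time stands still between calls to the robot, and variables do not carry over. Pictures are saved under pics/ and viewed, at most 14 in all, crops included, and the job is handed in when it is done.

```bash
mkdir -p pics
cat > h.py <<'E'
import numpy as np, cv2
from scipy.spatial.transform import Rotation as Rn
from workcell import sensors, imaging, order, spotter
def ray(cam,px,obs=None):
    c=imaging.calibration(cam); K=np.array(c["mtx"])
    d=np.linalg.inv(K)@np.array([px[0],px[1],1.])
    if "R" in c:
        R=np.array(c["R"]);t=np.array(c["t"]); return -R.T@t, R.T@d
    T=np.array(c["tool_from_camera"]); Rt=Rn.from_quat(obs["ee_rot"]).as_matrix()
    return np.array(obs["position"])+Rt@T[:3,3], Rt@T[:3,:3]@d
def atz(cam,px,z,obs=None):
    o,d=ray(cam,px,obs); return o+d*(z-o[2])/d[2]
def proj(cam,X):
    c=imaging.calibration(cam); p=np.array(c["mtx"])@(np.array(c["R"])@X+np.array(c["t"])); return p[:2]/p[2]
E
python3 - <<'E'
from h import *
o=sensors.get_obs(); print({k:np.round(v,3).tolist() for k,v in o.items()})
for c in ("top","scene"):
    cv2.imwrite(f"pics/{c}0.png",imaging.camera(c))
    print(c)
    for n,z in dict(red_bottle_mid=.05,blue_bottle_mid=.05,green_bottle_mid=.05,yellow_tin_mid=.042,green_tin_mid=.042,red_clip_floor=.015,blue_well_floor=.015,yellow_well_floor=.015,cup_mid=.042,spatula=0).items():
        for r in spotter.look_for(n,c)[:4]: print(n,np.round(r["conf"],2),np.round(r["pixel"]),np.round(atz(c,r["pixel"],z),3))
E
```

```text
{'clock': 0.0, 'joint_pos': [1.289, 0.333, -0.065, 1.461, 0.022, 1.35, -0.089], 'joint_velocities': [-0.0, 0.0, 0.001, 0.001, -0.001, 0.0, 0.0], 'tau': [-0.0, -62.544, 0.049, -39.161, 0.016, 0.01, -0.0], 'position': [0.16, -0.604, 0.248], 'ee_rot': [0.992, 0.129, -0.0, -0.001], 'ft_force': [-0.0, -0.401, -0.196], 'torque': [-0.003, -0.0, -0.008], 'grasp_force': 0.0, 'grip_width': 0.999}
top
red_bottle_mid 0.6 [207. 240.] [0.524 0.187 0.05 ]
red_bottle_mid 0.58 [318. 206.] [ 0.601 -0.083  0.05 ]
blue_bottle_mid 0.68 [296. 261.] [ 0.469 -0.026  0.05 ]
green_bottle_mid 0.85 [418. 257.] [ 0.47 -0.32  0.05]
yellow_tin_mid 0.9 [371. 268.] [ 0.445 -0.206  0.042]
yellow_tin_mid 0.57 [205. 238.] [0.531 0.194 0.042]
red_clip_floor 0.93 [206. 239.] [0.529 0.195 0.015]
blue_well_floor 0.87 [133. 300.] [0.385 0.374 0.015]
blue_well_floor 0.78 [174. 242.] [0.524 0.274 0.015]
yellow_well_floor 0.93 [142. 242.] [0.527 0.354 0.015]
cup_mid 0.63 [265. 154.] [0.733 0.042 0.042]
spatula 0.9 [366. 168.] [ 0.701 -0.217  0.   ]
spatula 0.61 [316. 207.] [ 0.603 -0.083  0.   ]
scene
red_bottle_mid 0.73 [233. 207.] [ 0.605 -0.085  0.05 ]
blue_bottle_mid 0.77 [275. 186.] [ 0.467 -0.035  0.05 ]
green_bottle_mid 0.86 [182. 167.] [ 0.476 -0.323  0.05 ]
green_bottle_mid 0.19 [159. 234.] [ 0.773 -0.183  0.05 ]
yellow_tin_mid 0.78 [221. 173.] [ 0.447 -0.212  0.042]
green_tin_mid 0.57 [170. 200.] [ 0.631 -0.255  0.042]
red_clip_floor 0.76 [350. 228.] [0.52  0.193 0.015]
blue_well_floor 0.94 [385. 238.] [0.528 0.282 0.015]
blue_well_floor 0.78 [431. 220.] [0.4   0.373 0.015]
yellow_well_floor 0.81 [416. 247.] [0.532 0.356 0.015]
cup_mid 0.69 [252. 244.] [0.711 0.021 0.042]
spatula 0.64 [162. 233.] [ 0.714 -0.227  0.   ]
```

Run:
```python
import cv2
a=cv2.imread("pics/top0.png"); cv2.imwrite("pics/topc.png",cv2.resize(a[120:340,80:460],None,fx=2.1,fy=2.1,interpolation=3))
b=cv2.imread("pics/scene0.png"); cv2.imwrite("pics/scenec.png",cv2.resize(b[110:300,130:480],None,fx=2.2,fy=2.2,interpolation=3))
```

```text
(no output)
```

View pics/topc.png

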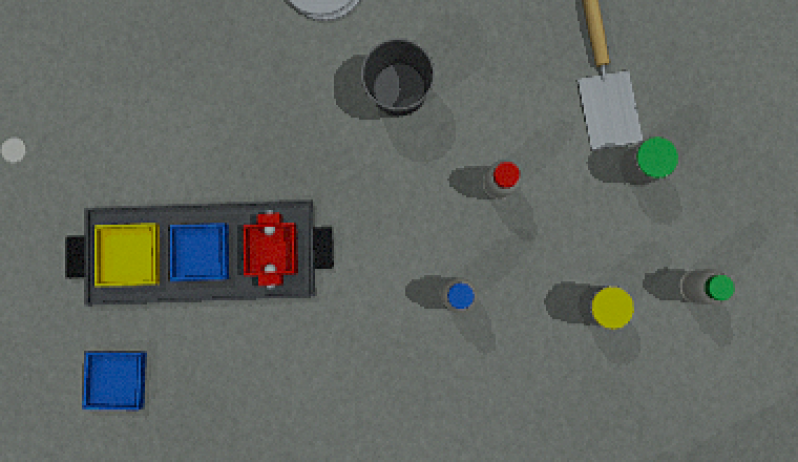

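View pics/scenec.png

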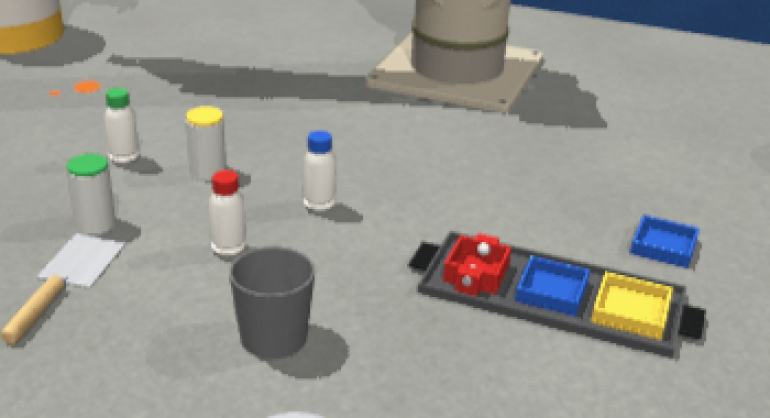

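The three wells in the tray are blue (174,242), yellow and red in the top image. A second, loose blue well lies at (133,300). The robot's right is -y, and the tray one (y≈0.28) is farther right than the loose one (y≈0.37) and sits in the dark tray, so it is the one meant. The enlarged crop confirms this: tray blue well at crop (198,252), loose one at (114,380).

Next I'll refine the positions by colour.

```bash
cat > seg.py <<'E'
from h import *
HUE=dict(red=[(0,8),(172,180)],yellow=[(22,34)],green=[(50,85)],blue=[(105,125)])
def blobs(im,col,amin=25):
    h=cv2.cvtColor(im,cv2.COLOR_BGR2HSV); m=np.zeros(h.shape[:2],np.uint8)
    for a,b in HUE[col]: m|=cv2.inRange(h,(a,110,50),(b,255,255))
    n,l,s,c=cv2.connectedComponentsWithStats(m)
    return [(c[i],s[i]) for i in range(1,n) if s[i][4]>=amin]
E
python3 - <<'E'
from seg import *
for cam in("top","scene"):
    im=cv2.imread(f"pics/{cam}0.png")
    for col in HUE:
        for c,s in blobs(im,col):
            print(cam,col,c.round(1),s.tolist(),*[np.round(atz(cam,c,z)[:2],3) for z in((.1,.084,.014) if cam=="top" else(.091,.084,.014))])
E
```

```text
top red [320.7 202.6] [315, 197, 13, 13, 124] [ 0.602 -0.085] [ 0.604 -0.087] [ 0.612 -0.094]
top red [208.4 238.6] [196, 221, 26, 35, 713] [0.527 0.176] [0.527 0.178] [0.53  0.189]
top yellow [140.  240.9] [125, 226, 31, 31, 917] [0.526 0.331] [0.527 0.336] [0.529 0.359]
top yellow [371.4 266.2] [362, 257, 20, 20, 319] [ 0.453 -0.196] [ 0.452 -0.199] [ 0.449 -0.215]
top yellow [556.5 366.9] [552, 348, 8, 41, 167] [ 0.215 -0.603] [ 0.211 -0.613] [ 0.191 -0.658]
top green [392.6 194.5] [383, 185, 20, 20, 300] [ 0.617 -0.253] [ 0.619 -0.258] [ 0.628 -0.278]
top green [423.1 256.5] [417, 251, 13, 12, 123] [ 0.471 -0.316] [ 0.471 -0.321] [ 0.469 -0.346]
top blue [174.5 239.6] [161, 226, 28, 28, 749] [0.527 0.253] [0.527 0.257] [0.53  0.273]
top blue [299.  260.5] [293, 255, 13, 12, 125] [ 0.471 -0.03 ] [ 0.47  -0.031] [ 0.469 -0.035]
top blue [134.  300.9] [119, 288, 31, 28, 779] [0.391 0.344] [0.39 0.35] [0.382 0.373]
scene red [281.7  21.1] [264, 18, 36, 7, 208] [-1.652 -0.936] [-1.692 -0.953] [-2.084 -1.123]
scene red [232.  192.4] [226, 187, 13, 12, 121] [ 0.603 -0.088] [ 0.593 -0.09
[... 459 characters left out ...]
9] [ 0.625 -0.257] [ 0.526 -0.338]
scene blue [462.8  73.4] [346, 0, 214, 155, 21900] [-0.791  0.347] [-0.819  0.346] [-1.102  0.341]
scene blue [264.7  20.6] [224, 2, 80, 58, 1425] [-1.61  -1.049] [-1.649 -1.068] [-2.036 -1.252]
scene blue [264.7  84.6] [227, 70, 74, 32, 1434] [-0.231 -0.395] [-0.252 -0.405] [-0.462 -0.506]
scene blue [ 72.9 162.7] [25, 149, 94, 22, 443] [ 0.644 -0.556] [ 0.634 -0.568] [ 0.535 -0.689]
scene blue [274.9 173.9] [270, 169, 11, 11, 97] [ 0.472 -0.032] [ 0.46  -0.038] [ 0.339 -0.092]
scene blue [431.8 219.1] [416, 208, 32, 24, 511] [0.52  0.375] [0.509 0.375] [0.395 0.374]
scene blue [380.7 239.4] [364, 226, 34, 28, 655] [0.644 0.288] [0.634 0.286] [0.536 0.273]
```

```bash
cat > d.py <<'E'
import sys
from h import *
def delta(X,yaw=0.0):
    """tool-frame shift/turn to reach X with tool x at world angle yaw, pointing down"""
    o=sensors.get_obs(); R=Rn.from_quat(o["ee_rot"]); G=Rn.from_euler("z",yaw)*Rn.from_quat([1,0,0,0])
    print("t",round(o["clock"],2),"pos",np.round(o["position"],4),"d",np.round(R.inv().apply(np.array(X)-o["position"]),4),"turn",np.round((R.inv()*G).as_rotvec(),4),
     "F",np.round(o["ft_force"],1),"grip",round(o["grip_width"],3),round(o["grasp_force"],1),"j",np.round(o["joint_pos"],2))
if __name__=="__main__": delta([float(a) for a in sys.argv[1:4]])
E
python3 d.py .603 -.086 .248
python3 -m inch '[[[0.56,-0.388,0,0,0,0.258,-1],[0.56,-0.388,0,0,0,0.258,-1],[0.56,-0.388,0,0,0,0.258,-1],[0.56,-0.388,0,0,0,0.258,-1],[0.56,-0.388,0,0,0,0.258,-1],[0.56,-0.388,0,0,0,0.258,-1],[0.56,-0.388,0,0,0,0.258,-1],[0.56,-0.388,0,0,0,0.258,-1],[0.56,-0.388,0,0,0,0.258,-1],[0.56,-0.388,0,0,0,0.258,-1]]]' 70
python3 d.py .603 -.086 .248
```

```text
t 1.1 pos [ 0.16   -0.6042  0.2483] d [ 5.609e-01 -3.876e-01  3.000e-04] turn [ 1.000e-04 -1.000e-04  2.588e-01] F [-0.2  0.4 -0. ] grip 1.001 0.0 j [ 1.29  0.33 -0.06  1.46  0.02  1.35 -0.09]
clock: 2.1
position: [0.4852, -0.2224, 0.2487]
ee_rot: [1.0, 0.0, 0.0, 0.0]
ft_force: [0.0, -1.3, 0.0]
grip_width: 1.001
grasp_force: 0.0
t 2.1 pos [ 0.4852 -0.2224  0.2487] d [ 0.1179 -0.1363  0.0007] turn [ 0.0006 -0.0007  0.0005] F [ 0.  -1.3  0. ] grip 1.001 0.0 j [ 0.71  0.16 -0.41  1.69  0.06  1.31 -1.28]
```

```bash
python3 -m inch '[[[0.118,-0.136,0,0,0,0,-1],[0.118,-0.136,0,0,0,0,-1],[0.118,-0.136,0,0,0,0,-1],[0.118,-0.136,0,0,0,0,-1],[0.118,-0.136,0,0,0,0,-1],[0.118,-0.136,0,0,0,0,-1]]]' 70
python3 - <<'E'
from seg import *; from d import delta
o=sensors.get_obs(); im=imaging.camera("wrist"); cv2.imwrite("pics/w1.png",im)
delta([.603,-.086,.053])
for c,s in blobs(im,"red"): print(c,s,atz("wrist",c,.1,o))
E
```

```text
clock: 2.7
position: [0.6022, -0.0874, 0.248]
ee_rot: [1.0, 0.001, -0.0, -0.0]
ft_force: [-0.6, -1.1, -0.1]
grip_width: 0.995
grasp_force: 0.0
t 2.75 pos [ 0.6018 -0.0886  0.2481] d [ 0.0013 -0.0028  0.1951] turn [0.0005 0.0005 0.0002] F [ 0.2 -0.7  0.1] grip 0.999 0.0 j [ 0.46  0.34 -0.5   1.49  0.16  1.36 -1.61]
[282.99888641 204.98329621] [266 188  34  35 898] [ 0.60379885 -0.0861825   0.1       ]
[ 39.66736353 250.4524971 ] [   0  213   79   78 4305] [0.56296953 0.12502402 0.1       ]
```

View pics/w1.png

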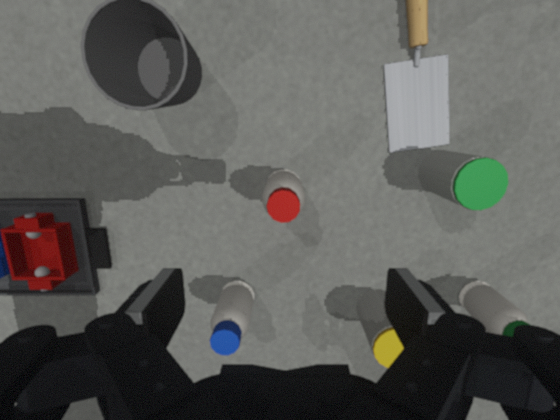

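The wrist view shows the red cap at (283,205), which gives (0.604,-0.086). That agrees with the top and scene cameras, so I'll descend and grip.

```bash
python3 -m inch '[[[0.002,-0.002,0.04,0,0,0,-1],[0.002,-0.002,0.08,0,0,0,-1],[0.002,-0.002,0.12,0,0,0,-1],[0.002,-0.002,0.16,0,0,0,-1],[0.002,-0.002,0.195,0,0,0,-1],[0.002,-0.002,0.195,0,0,0,-1],[0.002,-0.002,0.195,0,0,0,1],[0.002,-0.002,0.195,0,0,0,1],[0.002,-0.002,0.195,0,0,0,1],[0.002,-0.002,0.195,0,0,0,1]]]' 70
python3 -m inch '[[[0,0,0,0,0,0,1],[0,0,0,0,0,0,1],[0,0,0,0,0,0,1],[0,0,0,0,0,0,1]]]' 70
python3 d.py .530 .189 .20
```

```text
clock: 3.75
position: [0.6055, -0.0862, 0.0557]
ee_rot: [1.0, 0.0, 0.002, 0.0]
ft_force: [-1.6, -0.2, 9.1]
grip_width: 0.45
grasp_force: 70.3
clock: 4.15
position: [0.6055, -0.0862, 0.0557]
ee_rot: [1.0, 0.0, 0.002, 0.0]
ft_force: [-0.9, -0.8, 7.3]
grip_width: 0.449
grasp_force: 70.3
t 4.15 pos [ 0.6055 -0.0862  0.0557] d [-0.0748 -0.2751 -0.1448] turn [ 0.001  -0.0035  0.0007] F [-0.9 -0.8  7.3] grip 0.449 70.3 j [ 0.43  0.52 -0.46  1.68  0.26  1.01 -1.69]
```

```bash
python3 -m inch '[[[0,0,-0.04,0,0,0,1],[0,0,-0.08,0,0,0,1],[-0.01,-0.03,-0.12,0,0,0,1],[-0.022,-0.075,-0.14,0,0,0,1],[-0.034,-0.12,-0.14,0,0,0,1],[-0.045,-0.16,-0.14,0,0,0,1],[-0.056,-0.2,-0.14,0,0,0,1],[-0.067,-0.245,-0.14,0,0,0,1],[-0.075,-0.275,-0.14,0,0,0,1],[-0.075,-0.275,-0.14,0,0,0,1]]]' 70
python3 - <<'E'
from seg import *; from d import delta
o=sensors.get_obs(); im=imaging.camera("wrist"); cv2.imwrite("pics/w2.png",im)
delta([.530,.189,.10])
for n in HUE:
  for c,s in blobs(im,n,300): print(n,c.round(),s,atz("wrist",c,.014,o).round(4))
im=imaging.camera("wrist")
w1=cv2.imread("pics/w1.png")
E
```

```text
clock: 5.15
position: [0.5269, 0.1948, 0.1947]
ee_rot: [1.0, 0.004, 0.001, -0.001]
ft_force: [-0.1, 0.2, -0.9]
grip_width: 0.448
grasp_force: 70.6
t 5.2 pos [0.5281 0.1917 0.1944] d [0.0018 0.0028 0.0944] turn [-0.0007 -0.0014  0.0055] F [ 0.2  0.  -1.5] grip 0.45 70.6 j [ 0.12  0.3  -0.65  1.68  0.19  1.23 -2.14]
red [292. 191.] [ 257  149   70   83 4507] [0.5348 0.1884 0.014 ]
red [285. 338.] [ 238  301   95   70 5026] [0.3776 0.1934 0.014 ]
yellow [108. 194.] [  58  155   98   81 6919] [0.5298 0.3594 0.014 ]
blue [199. 195.] [ 159  159   79   73 5465] [0.5302 0.2745 0.014 ]
blue [ 99. 311.] [  75  297   72   39 1244] [0.4084 0.3843 0.014 ]
```

View pics/w2.png

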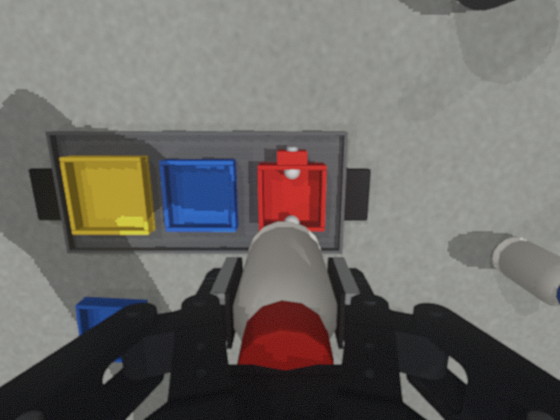

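The wrist view shows the clip at (292,195), the blue well at (199,195) and the yellow at (108,194). In world coordinates the well centres lie on x≈0.530 at y≈0.189, 0.274 and 0.359, i.e. 85 mm apart as specified.

```bash
python3 -m inch '[[[0.001,0.002,0.03,0,0,0.005,1],[0.002,0.002,0.06,0,0,0.005,1],[0.002,0.002,0.09,0,0,0.005,1],[0.002,0.002,0.09,0,0,0.005,1],[0.002,0.002,0.09,0,0,0.005,1]]]' 70
python3 d.py .530 .189 .0627
```

```text
clock: 5.75
position: [0.5314, 0.1861, 0.1041]
ee_rot: [1.0, -0.003, -0.0, 0.0]
ft_force: [-0.0, -0.2, -0.4]
grip_width: 0.448
grasp_force: 70.6
t 5.75 pos [0.5314 0.1861 0.1041] d [-0.0014 -0.0029  0.0414] turn [ 0.0003  0.     -0.0057] F [-0.  -0.2 -0.4] grip 0.448 70.6 j [ 0.1   0.39 -0.62  1.76  0.26  1.07 -2.19]
```

```bash
python3 -m inch '[[[-0.001,-0.003,0.01,0,0,0,1],[-0.001,-0.003,0.016,0,0,0,1],[-0.001,-0.003,0.022,0,0,0,1],[-0.001,-0.003,0.027,0,0,0,1],[-0.001,-0.003,0.032,0,0,0,1],[-0.001,-0.003,0.036,0,0,0,1],[-0.001,-0.003,0.04,0,0,0,1],[-0.001,-0.003,0.043,0,0,0,1],[-0.001,-0.003,0.043,0,0,0,1]]]' 90
python3 d.py .530 .189 .0627
```

```text
clock: 6.65
position: [0.5321, 0.1905, 0.0627]
ee_rot: [1.0, -0.002, 0.002, -0.0]
ft_force: [0.8, -2.9, 19.4]
grip_width: 0.445
grasp_force: 93.0
t 6.65 pos [0.5321 0.1905 0.0627] d [-0.0021  0.0015  0.    ] turn [-0.0006 -0.0047 -0.0047] F [ 0.8 -2.9 19.4] grip 0.445 93.0 j [ 0.07  0.45 -0.6   1.79  0.3   0.99 -2.22]
```

```bash
python3 -m inch '[[[0,0,0.003,0,0,0,1],[0,0,0.005,0,0,0,1],[0,0,0.005,0,0,0,1]]]' 90
python3 - <<'E'
from seg import *; from d import delta
delta([.53,.189,.063])
for c in("scene",):
    im=imaging.camera(c); cv2.imwrite("pics/s1.png",cv2.resize(im[150:290,280:460],None,fx=4,fy=4,interpolation=2))
E
```

```text
clock: 6.95
position: [0.5328, 0.1908, 0.0624]
ee_rot: [1.0, -0.002, 0.003, 0.001]
ft_force: [-17.6, -11.1, 72.6]
grip_width: 0.445
grasp_force: 99.3
t 6.95 pos [0.5328 0.1908 0.0624] d [-0.0028  0.0018 -0.0006] turn [ 0.0013 -0.0068 -0.0049] F [-17.6 -11.1  72.6] grip 0.445 99.3 j [ 0.07  0.45 -0.6   1.79  0.3   0.99 -2.23]
```

View pics/s1.png

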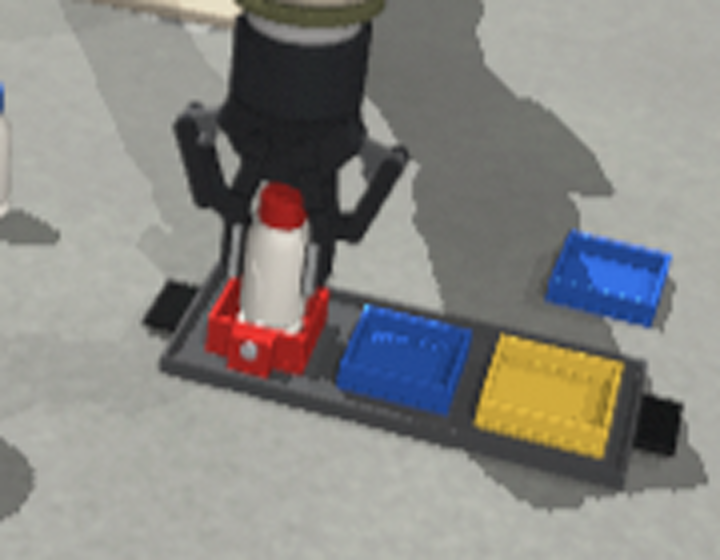

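The rigid stop at TCP z 0.0624, with the force up to 73 N, and the picture both say the red bottle is seated at (280,260 in the crop). I'll relax the press, release and retreat.

```bash
python3 -m inch '[[[0,0,-0.003,0,0,0,1],[0,0,-0.005,0,0,0,1],[0,0,-0.005,0,0,0,0.6],[0,0,-0.005,0,0,0,-0.5],[0,0,-0.005,0,0,0,-0.5],[0,0,-0.005,0,0,0,-0.5],[0,0,-0.03,0,0,0,-0.5],[0,0,-0.06,0,0,0,-0.5],[0,0,-0.1,0,0,0,-1],[0,0,-0.14,0,0,0,-1]]]' 70
python3 d.py .471 -.030 .205
```

```text
clock: 8.0
position: [0.5291, 0.1899, 0.196]
ee_rot: [1.0, -0.002, -0.001, 0.0]
ft_force: [1.5, -0.3, -0.4]
grip_width: 0.997
grasp_force: 0.0
t 8.0 pos [0.5291 0.1899 0.196 ] d [-0.0572  0.2202 -0.0088] turn [ 0.0004  0.002  -0.0039] F [ 1.5 -0.3 -0.4] grip 0.997 0.0 j [ 0.12  0.3  -0.65  1.67  0.19  1.24 -2.14]
```

```bash
python3 -m inch '[[[-0.011,0.044,-0.009,0,0,0,-1],[-0.023,0.088,-0.009,0,0,0,-1],[-0.034,0.132,-0.009,0,0,0,-1],[-0.046,0.176,-0.009,0,0,0,-1],[-0.057,0.22,-0.009,0,0,0,-1],[-0.057,0.22,-0.009,0,0,0,-1],[-0.057,0.22,-0.009,0,0,0,-1],[-0.057,0.22,-0.009,0,0,0,-1]]]' 70
python3 - <<'E'
from seg import *; from d import delta
o=sensors.get_obs(); im=imaging.camera("wrist"); cv2.imwrite("pics/w3.png",im)
delta([.471,-.030,.055])
for n in("blue","red","yellow"):
  for c,s in blobs(im,n,300): print(n,c.round(),s,atz("wrist",c,.1,o).round(4))
E
```

```text
clock: 8.8
position: [0.472, -0.0286, 0.2041]
ee_rot: [1.0, -0.001, -0.0, -0.0]
ft_force: [0.3, 0.3, 0.8]
grip_width: 1.001
grasp_force: 0.0
t 8.85 pos [ 0.4721 -0.0283  0.2041] d [-0.001   0.0017  0.1491] turn [-0.0004  0.0003 -0.0021] F [-0.1 -0.2  0.5] grip 1.0 0.0 j [ 0.47  0.06 -0.52  1.88  0.03  1.21 -1.63]
blue [288. 221.] [ 269  201   39   41 1241] [ 0.4723 -0.0308  0.1   ]
red [ 52. 132.] [   0   84   91  100 4034] [0.5341 0.125  0.1   ]
yellow [505. 238.] [ 474  211   63   57 2777] [ 0.4587 -0.1872  0.1   ]
```

```bash
python3 -m inch '[[[0,0.002,0.04,0,0,0,-1],[0,0.002,0.08,0,0,0,-1],[0,0.002,0.12,0,0,0,-1],[0,0.002,0.149,0,0,0,-1],[0,0.002,0.149,0,0,0,-1],[0,0.002,0.149,0,0,0,1],[0,0.002,0.149,0,0,0,1],[0,0.002,0.149,0,0,0,1],[0,0.002,0.149,0,0,0,1],[0,0.002,0.149,0,0,0,1]]]' 70
python3 d.py .530 .274 .205
```

```text
clock: 9.85
position: [0.4732, -0.0315, 0.0571]
ee_rot: [1.0, -0.002, 0.001, 0.0]
ft_force: [-0.6, 1.6, 7.9]
grip_width: 0.449
grasp_force: 69.5
t 9.85 pos [ 0.4732 -0.0315  0.0571] d [ 0.056  -0.3057 -0.1479] turn [ 0.0005 -0.003  -0.0041] F [-0.6  1.6  7.9] grip 0.449 69.5 j [ 0.44  0.25 -0.51  2.03  0.16  0.89 -1.73]
```

```bash
python3 -m inch '[[[0,0,-0.04,0,0,0,1],[0,0,-0.085,0,0,0,1],[0.004,-0.02,-0.125,0,0,0,1],[0.01,-0.055,-0.15,0,0,0,1],[0.018,-0.1,-0.15,0,0,0,1],[0.026,-0.145,-0.15,0,0,0,1],[0.034,-0.19,-0.15,0,0,0,1],[0.043,-0.235,-0.15,0,0,0,1],[0.051,-0.28,-0.15,0,0,0,1],[0.056,-0.305,-0.15,0,0,0,1]]]' 70
python3 -m inch '[[[0,0,0,0,0,0,1],[0,0,0,0,0,0,1],[0,0,0,0,0,0,1]]]' 70
python3 - <<'E'
from seg import *; from d import delta
o=sensors.get_obs(); im=imaging.camera("wrist"); cv2.imwrite("pics/w4.png",im)
delta([.530,.274,.0641])
for n in("blue","red","yellow"):
  for c,s in blobs(im,n,300): print(n,c.round(),s,atz("wrist",c,.014,o).round(4),atz("wrist",c,.107,o).round(4))
E
```

```text
clock: 10.85
position: [0.5287, 0.2771, 0.2061]
ee_rot: [1.0, -0.001, 0.0, -0.001]
ft_force: [-1.5, -1.6, -1.0]
grip_width: 0.45
grasp_force: 70.8
clock: 11.15
position: [0.5296, 0.2717, 0.2056]
ee_rot: [1.0, -0.003, 0.0, 0.0]
ft_force: [0.1, -1.1, -1.0]
grip_width: 0.452
grasp_force: 70.8
t 11.2 pos [0.5296 0.2716 0.2056] d [ 0.0003 -0.0026  0.1415] turn [ 0.0009 -0.0007 -0.0061] F [-0.3 -0.2 -0.8] grip 0.448 70.8 j [ 0.01  0.38 -0.71  1.57  0.25  1.29 -2.31]
blue [282. 193.] [ 246  161   73   71 4516] [0.5331 0.2741 0.014 ] [0.5516 0.2732 0.107 ]
blue [169. 305.] [156 297  31  18 387] [0.4142 0.3935 0.014 ] [0.4675 0.3576 0.107 ]
blue [286. 337.] [ 239  299   95   72 5221] [0.3738 0.2713 0.014 ] [0.439  0.2712 0.107 ]
red [378. 200.] [ 337  151   85   92 4170] [0.5254 0.1816 0.014 ] [0.5461 0.2079 0.107 ]
yellow [193. 197.] [ 150  159   85   78 6092] [0.5297 0.3595 0.014 ] [0.5492 0.3336 0.107 ]
```

View pics/w4.png

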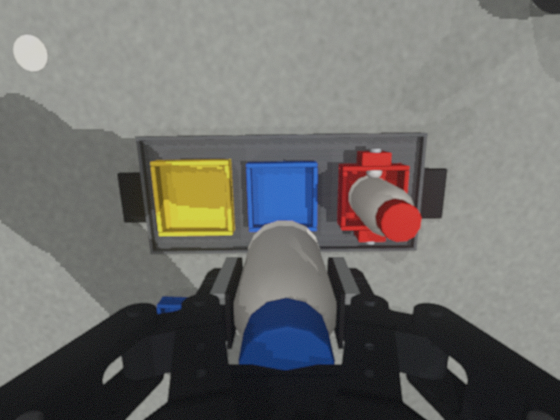

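The wrist view shows the red bottle upright in its clip (cap 398,220) and the blue well empty at (282,195), directly ahead. I'll lower the blue bottle there.

```bash
python3 -m inch '[[[0,-0.002,0.04,0,0,-0.006,1],[0,-0.002,0.08,0,0,-0.006,1],[0,-0.002,0.11,0,0,-0.006,1],[0,-0.002,0.12,0,0,-0.006,1],[0,-0.002,0.127,0,0,-0.006,1],[0,-0.002,0.132,0,0,-0.006,1],[0,-0.002,0.137,0,0,-0.006,1],[0,-0.002,0.141,0,0,-0.006,1],[0,-0.002,0.142,0,0,-0.006,1],[0,-0.002,0.142,0,0,-0.006,1]]]' 70
python3 d.py .530 .274 .0641
```

```text
clock: 12.2
position: [0.5297, 0.2753, 0.0642]
ee_rot: [1.0, 0.001, 0.001, -0.0]
ft_force: [-0.8, -0.7, 3.9]
grip_width: 0.446
grasp_force: 71.2
t 12.2 pos [0.5297 0.2753 0.0642] d [0.0003 0.0013 0.0001] turn [-0.0001 -0.0013  0.0017] F [-0.8 -0.7  3.9] grip 0.446 71.2 j [-0.04  0.53 -0.65  1.7   0.36  1.04 -2.38]
```

Touching the floor (about 4 N). I'll release, rise, and head for the yellow tin.

```bash
python3 -m inch '[[[0,0,0,0,0,0,0.6],[0,0,0,0,0,0,-0.4],[0,0,0,0,0,0,-0.4],[0,0,0,0,0,0,-0.4],[0,0,-0.03,0,0,0,-0.4],[0,0,-0.06,0,0,0,-0.4],[0,0,-0.1,0,0,0,-0.4],[0,0,-0.14,0,0,0,-1],[0,0,-0.14,0,0,0,-1]]]' 70
python3 d.py .453 -.199 .205
python3 -m inch '[[[-0.08,0.474,0,0,0,0,-1],[-0.08,0.474,0,0,0,0,-1],[-0.08,0.474,0,0,0,0,-1],[-0.08,0.474,0,0,0,0,-1],[-0.08,0.474,0,0,0,0,-1],[-0.08,0.474,0,0,0,0,-1],[-0.08,0.474,0,0,0,0,-1],[-0.08,0.474,0,0,0,0,-1],[-0.08,0.474,0,0,0,0,-1],[-0.08,0.474,0,0,0,0,-1]]]' 70
python3 d.py .453 -.199 .205
```

```text
clock: 13.1
position: [0.5312, 0.2768, 0.209]
ee_rot: [1.0, 0.001, 0.004, -0.002]
ft_force: [0.5, 1.0, 1.0]
grip_width: 0.994
grasp_force: 0.0
t 13.1 pos [0.5312 0.2768 0.209 ] d [-0.0791  0.4757  0.0017] turn [-0.0036 -0.0077  0.002 ] F [0.5 1.  1. ] grip 0.994 0.0 j [ 0.01  0.38 -0.71  1.56  0.26  1.29 -2.31]
clock: 14.1
position: [0.4486, -0.203, 0.203]
ee_rot: [1.0, -0.001, -0.0, 0.001]
ft_force: [0.1, 0.5, 0.3]
grip_width: 0.997
grasp_force: 0.0
t 14.1 pos [ 0.4486 -0.203   0.203 ] d [ 0.0044 -0.004  -0.002 ] turn [ 0.001   0.0004 -0.002 ] F [0.1 0.5 0.3] grip 0.997 0.0 j [ 0.72  0.1  -0.4   1.85  0.04  1.21 -1.27]
```

```bash
python3 -m inch '[[[0.004,-0.004,0,0,0,-0.1,-1],[0.004,-0.004,0,0,0,-0.2,-1],[0.004,-0.004,0,0,0,-0.2,-1],[0.004,-0.004,0,0,0,-0.2,-1]]]' 70
python3 - <<'E'
from seg import *; from d import delta
o=sensors.get_obs(); im=imaging.camera("wrist"); cv2.imwrite("pics/w5.png",im)
delta([.453,-.199,.045],.2)
for c,s in blobs(im,"yellow",300): print(c.round(),s,atz("wrist",c,.084,o).round(4))
E
```

```text
clock: 14.5
position: [0.454, -0.195, 0.2031]
ee_rot: [0.995, 0.099, -0.0, 0.0]
ft_force: [-0.1, -0.1, 0.1]
grip_width: 0.999
grasp_force: 0.0
t 14.55 pos [ 0.454  -0.1949  0.2031] d [-0.0018  0.0038  0.1581] turn [ 0.      0.0002 -0.0006] F [ 0.3 -0.   0.7] grip 0.997 0.0 j [ 0.71  0.1  -0.42  1.84  0.05  1.21 -1.09]
[290. 218.] [ 260  189   61   59 2811] [ 0.4529 -0.1997  0.084 ]
```

```bash
python3 -m inch '[[[-0.002,0.004,0.04,0,0,0,-1],[-0.002,0.004,0.08,0,0,0,-1],[-0.002,0.004,0.12,0,0,0,-1],[-0.002,0.004,0.158,0,0,0,-1],[-0.002,0.004,0.158,0,0,0,-1],[-0.002,0.004,0.158,0,0,0,1],[-0.002,0.004,0.158,0,0,0,1],[-0.002,0.004,0.158,0,0,0,1],[-0.002,0.004,0.158,0,0,0,1],[-0.002,0.004,0.158,0,0,0,1]]]' 80
python3 - <<'E'
from d import delta
delta([.453,-.199,.205],.2);delta([.529,.359,.205],.2)
E
```

```text
clock: 15.55
position: [0.4545, -0.2001, 0.0478]
ee_rot: [0.995, 0.1, 0.002, 0.001]
ft_force: [-0.8, 1.0, 8.7]
grip_width: 0.546
grasp_force: 81.0
t 15.55 pos [ 0.4545 -0.2001  0.0478] d [-0.0008 -0.0009 -0.1572] turn [ 0.0027 -0.0032  0.0013] F [-0.8  1.   8.7] grip 0.546 81.0 j [ 0.69  0.3  -0.4   1.99  0.15  0.88 -1.17]
t 15.55 pos [ 0.4545 -0.2001  0.0478] d [ 0.1852 -0.5325 -0.158 ] turn [ 0.0027 -0.0032  0.0013] F [-0.8  1.   8.7] grip 0.546 81.0 j [ 0.69  0.3  -0.4   1.99  0.15  0.88 -1.17]
```

```bash
python3 -m inch '[[[0,0,-0.04,0,0,0,1],[0,0,-0.085,0,0,0,1],[0,0,-0.13,0,0,0,1],[0.01,-0.02,-0.158,0,0,0,1],[0.026,-0.064,-0.158,0,0,0,1],[0.042,-0.11,-0.158,0,0,0,1],[0.058,-0.156,-0.158,0,0,0,1],[0.073,-0.2,-0.158,0,0,0,1],[0.088,-0.245,-0.158,0,0,0,1],[0.103,-0.29,-0.158,0,0,0,1]]]' 80
python3 -m inch '[[[0.014,-0.042,0,0,0,0,1],[0.028,-0.084,0,0,0,0,1],[0.042,-0.126,0,0,0,0,1],[0.056,-0.168,0,0,0,0,1],[0.07,-0.21,0,0,0,0,1],[0.082,-0.243,0,0,0,0,1],[0.082,-0.243,0,0,0,0,1],[0.082,-0.243,0,0,0,0,1],[0.082,-0.243,0,0,0,0,1]]]' 80
python3 - <<'E'
from seg import *; from d import delta
o=sensors.get_obs(); im=imaging.camera("wrist"); cv2.imwrite("pics/w6.png",im)
delta([.529,.359,.0548],.2)
for n in("blue","red","yellow"):
  for c,s in blobs(im,n,300): print(n,c.round(),s,atz("wrist",c,.014,o).round(4))
E
```

```text
clock: 16.55
position: [0.4959, 0.1072, 0.2049]
ee_rot: [0.995, 0.1, 0.001, 0.001]
ft_force: [0.4, -0.2, -1.6]
grip_width: 0.545
grasp_force: 82.6
clock: 17.45
position: [0.5279, 0.3587, 0.204]
ee_rot: [0.995, 0.1, 0.001, 0.0]
ft_force: [0.6, -0.9, -2.5]
grip_width: 0.548
grasp_force: 82.8
t 17.5 pos [0.528  0.3584 0.2039] d [ 0.0009 -0.0006  0.1491] turn [ 0.001  -0.001  -0.0002] F [ 0.2  0.  -2.1] grip 0.543 82.8 j [-0.12  0.49 -0.75  1.45  0.34  1.33 -2.26]
blue [366. 202.] [ 329  172   86   74 2577] [0.5387 0.2809 0.014 ]
blue [396. 245.] [ 375  224   44   43 1460] [0.5021 0.2395 0.014 ]
red [451. 222.] [ 417  183   87   93 2919] [0.5351 0.1936 0.014 ]
red [509. 262.] [ 483  242   52   42 1603] [0.5066 0.1231 0.014 ]
yellow [283. 188.] [ 241  151   90   78 4914] [0.536  0.3612 0.014 ]
yellow [285. 327.] [  214   279   143    92 10287] [0.3883 0.33   0.014 ]
```

View pics/w6.png

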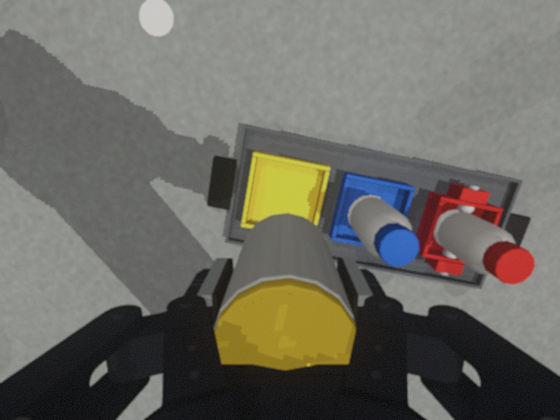

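The blue (398,245) and red (508,262) bottles stand upright in their wells. The yellow well is ahead at (285,193) and matches (0.530,0.359). I'll lower the tin.

```bash
python3 -m inch '[[[0.001,-0.001,0.04,0,0,0,1],[0.001,-0.001,0.08,0,0,0,1],[0.001,-0.001,0.115,0,0,0,1],[0.001,-0.001,0.127,0,0,0,1],[0.001,-0.001,0.135,0,0,0,1],[0.001,-0.001,0.14,0,0,0,1],[0.001,-0.001,0.145,0,0,0,1],[0.001,-0.001,0.149,0,0,0,1],[0.001,-0.001,0.15,0,0,0,1],[0.001,-0.001,0.15,0,0,0,1]]]' 80
python3 d.py .529 .359 .0548
```

```text
clock: 18.5
position: [0.5288, 0.3615, 0.0549]
ee_rot: [0.995, 0.101, 0.001, -0.0]
ft_force: [-1.7, -1.8, 6.0]
grip_width: 0.545
grasp_force: 83.8
t 18.5 pos [0.5288 0.3615 0.0549] d [-0.0003  0.0025  0.0001] turn [-0.0004 -0.0019  0.2017] F [-1.7 -1.8  6. ] grip 0.545 83.8 j [-0.16  0.64 -0.69  1.58  0.44  1.08 -2.34]
```

```bash
python3 -m inch '[[[0,0,0,0,0,0,0.6],[0,0,0,0,0,0,-0.5],[0,0,0,0,0,0,-0.5],[0,0,0,0,0,0,-0.5],[0,0,-0.03,0,0,0,-0.5],[0,0,-0.07,0,0,0,-0.5],[0,0,-0.12,0,0,0,-0.5],[0,0,-0.17,0,0,0,-0.5],[-0.04,0.04,-0.19,0,0,0,-0.5],[-0.08,0.08,-0.19,0,0,0,-0.5]]]' 80
python3 -m inch '[[[-0.05,0.05,0,0,0,0,-0.5],[-0.05,0.15,0,0,0,0,-0.5],[-0.05,0.25,0,0,0,0,-0.5],[-0.05,0.35,0,0,0,0,-0.5],[-0.05,0.35,0,0,0,0,-0.5],[-0.05,0.35,0,0,0,0,-0.5],[-0.05,0.35,0,0,0,0,-0.5],[-0.05,0.35,0,0,0,0,-0.5],[-0.05,0.35,0,0,0,0,-0.5]]]'
python3 - <<'E'
from seg import *
for c in("top","scene"):
    im=imaging.camera(c); cv2.imwrite(f"pics/{c}9.png",im)
    print(c,[(n,np.round(atz(c,b,z)[:2],3).tolist()) for n,z in(("red",.107),("blue",.107),("yellow",.091),("green",.095)) for b,s in blobs(im,n,50)])
    if c=="top": a=cv2.resize(im[180:300,100:240],None,fx=3.3,fy=3.3)
    else: b=cv2.resize(im[165:285,320:460],None,fx=3.3,fy=3.3)
cv2.imwrite("pics/end.png",np.vstack([a,b])[:, :][:800] if 0 else cv2.resize(np.hstack([a,b]),(800,343)))
E
```

```text
clock: 19.5
position: [0.4747, 0.2814, 0.2451]
ee_rot: [0.995, 0.102, 0.002, -0.001]
ft_force: [-0.1, -0.2, 1.7]
grip_width: 0.749
grasp_force: 0.0
clock: 20.4
position: [0.4958, -0.0755, 0.2422]
ee_rot: [0.995, 0.098, -0.0, 0.0]
ft_force: [-0.5, 0.4, 0.3]
grip_width: 0.748
grasp_force: 0.0
top [('red', [0.527, 0.176]), ('blue', [0.526, 0.253]), ('blue', [0.392, 0.342]), ('yellow', [0.527, 0.34]), ('yellow', [0.212, -0.609]), ('green', [0.617, -0.255]), ('green', [0.471, -0.317])]
scene [('red', [-1.571, -0.881]), ('red', [0.547, 0.193]), ('red', [0.675, 0.219]), ('blue', [-0.714, 0.366]), ('blue', [-1.925, -1.52]), ('blue', [-1.637, -0.855]), ('blue', [-0.25, -0.557]), ('blue', [-0.19, -0.268]), ('blue', [0.666, -0.528]), ('blue', [0.543, 0.277]), ('blue', [0.537, 0.384]), ('blue', [0.675, 0.291]), ('yellow', [0.534, 0.36]), ('yellow', [0.655, 0.361]), ('green', [0.479, -0.314]), ('green', [0.641, -0.244])]
```

View pics/end.png

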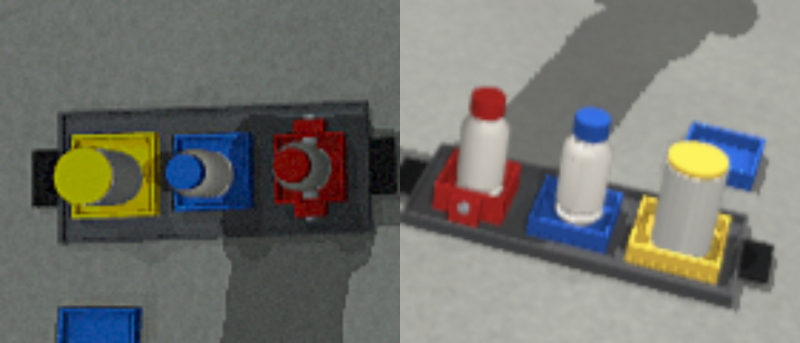

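All three stand upright in their wells, and the red bottle's height in the scene view matches the blue one's, so it is home. The green ones haven't moved and the arm is clear.

```bash
python3 -c "
from workcell import order; print(order.hand_in())"
```

```text
the job is handed in; nothing more can be done
None
```

I handed in the job: the red bottle is pressed home in its clip, and the blue bottle and yellow tin stand upright in their wells, all released; I did not touch the green bottle, green tin, cup or spatula, and the hand-in gave no verdict.

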